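Close up the report printer

TASK

The report printer on the desk has just been loaded with paper and stands open. With the fingertips only, first push its paper tray fully home, then push its top cover gently down until it is fully closed. Do not lift the printer or shove it along the desk, do not slam the cover, and leave the bottle, the cup and the pen as they stand.

Things in the scene. Friction and masses are not known exactly. Their poses are not given: they have to be found in the camera images.
- printer: The report printer: a light grey box 170 mm deep (x), 170 mm wide (y) and 90 mm high, loose on rubber feet, about 3.6 kg. Origin: centre of its underside, on the desk. Its front, with the paper tray, faces its own -x (towards the robot); the cover's hinge runs along its back. A firm push of more than about 20 N makes it slide.
- tray (a joint): How far the paper tray is out, in m: 0 is fully home, 0.09 fully out. It slides along the printer's own -x as it opens; it resists with about 1.5 N of friction plus light damping, has no spring and no catch, and stops rigidly at 0.
- tray_front (a point): Centre of the outer face of the tray's upright front panel (white, 155 mm wide, 80 mm high, 12 mm thick, from 8 mm to 88 mm above the desk); this point is 48 mm above the desk. When home, the outer face stands 97 mm in front of the printer's origin. Axes as the printer's: x points into the printer.
- cover (a joint): Opening angle of the top cover in rad: 0 is closed (lying flat on the printer), 1.5 is nearly upright. A stiff hinge: the cover stays at whatever angle it is left, about 0.22 N m of friction, so 2 to 4 N near its free edge moves it. No spring, no catch.
- cover_hinge (a point): Middle of the cover's hinge line, 75 mm behind the printer's origin (its own +x) and 90 mm above the desk; the line runs along the printer's y. The point turns with the cover: its -x points along the cover's underside from hinge to free edge, its z is normal to the cover, towards its outer (upper) face.
- cover_edge (a point): Middle of the free edge of the cover, on its outer (upper) face. The cover is a flat white panel 120 mm from hinge to free edge, 170 mm wide, 10 mm thick; the outer face lies 10 mm from the hinge line's plane. Closed, its outer face is level, 100 mm above the desk.
- gel_bottle: Loose white bottle with a red cap, 54 mm across, 150 mm high, standing beside the printer on one side or the other. Origin: centre of its underside. To be left alone.
- mug: Loose white ceramic cup without handle, 76 mm across the rim, 90 mm high, standing on the other side of the printer. Origin: centre of its underside. To be left alone.
- pen: Loose black and white pen, 135 mm long, 12 mm thick, lying on the desk off to the left (+y) of the tray. Origin: its middle, on the desk; its x is its length. To be left alone.
Not all that is in view belongs to the job. There is more than one size of the printer; the one meant has the size given above.

How it is judged:
On the way, in this order (a step that is already met when the one before it is completed fails the run):
1. the paper tray is fully home while the cover still stands open (value of joint tray below 0.004 m and value of joint cover above 0.4 rad), for 0.2 s.
2. the cover is fully closed, the tray still home (value of joint tray below 0.004 m and value of joint cover below 0.035 rad), for 0.2 s.
At the end, for the whole second after the job is handed in: The tray is within 4 mm of fully home, the cover within 0.035 rad (4 mm at its edge) of closed, the printer stands level, at rest and within 15 mm of where it was, and the bottle and cup are upright and, like the pen, within 30 mm of their places (all of step 2 and linear speed of printer below 0.02 m/s and distance of printer from where it was at the start of the episode below 0.015 m and angle between printer's own z axis and vertical below 0.03 rad and distance of each of gel_bottle, mug, pen from where it was at the start of the episode below 0.03 m and angle between each of gel_bottle, mug's own z axis and vertical below 0.1 rad); the robot touches nothing.
It fails at once if the printer is lifted or tipped up (height (world z) of printer above 0.012 m or angle between printer's own z axis and vertical above 0.12 rad).
It fails at once if the printer is shoved more than 15 mm along the desk (distance of printer from where it was at the start of the episode above 0.015 m).
It fails at once if the cover is slammed (faster than 3 rad/s) (velocity of joint cover below -3 rad/s).
It fails at once if the bottle, cup or pen is lifted, carried or knocked away (30 mm) (distance of any of gel_bottle, mug, pen from where it was at the start of the episode above 0.03 m).
It fails at once if the bottle or cup is knocked over (angle between any of gel_bottle, mug's own z axis and vertical above 0.5 rad).
It also fails if it takes over 48 s, if anything falls off the work surface, if the arm or the gripper's body presses on something with over 40 N, if the wrist force passes 120 N, or if a joint passes its speed limit or range.

ROBOT

A 6-joint arm with a two-finger parallel gripper is mounted at the origin on the work surface. World frame = base frame: x ahead of the robot, y to its left, z up, the work surface at z = 0. Lengths are in m, angles in rad, forces in N, time in s.
With the tool pointing down it reaches from about 0.375 to 0.9 m from the base axis. Payload 3.1 kg.
Tool frame: the origin (TCP) lies on the centre line of the jaws, within the pads' length; the fingertips stand robot.nose_length ahead of it and the grasp point (between the pads) lies 6 mm ahead of it (robot.nose_length is the distance from the TCP to the fingertips, in m); z points along the fingers, y is the line along which they close (so a half turn about z gives the same grasp; the last joint's range is limited). The gripper opens to 87 mm and grips with 3 to 60 N. Pads are 19 mm wide; open, the fingers measure 117 mm over their backs; the gripper's body (75 mm by 190 mm) begins 51 mm behind the grasp point.
Start: joints at [-0.178, 0.527, 1.433, -0, 1.181, -0.178], TCP at [0.625, 0, 0.248] pointing down, gripper open.
Joint ranges: [-3.08, 3.08], [-0.75, 2.2], [0.22, 2.44], [-1.43, 4.57], [0, 2.65], [-2.85, 2.85]. Speed limits (rad/s): [2.79, 2.79, 3.14, 3.14, 3.14, 3.14].

INTERFACE

Orientations are given as a unit quaternion [x, y, z, w].
In Python, from rig import robot gives the robot as it stands.
- The arm moves only by the shell command python3 -m crank 'ROWS' [FORCE]. ROWS is JSON, one flat list of numbers, 7 for each row, row after row: the shift along the tool's x, y, z in mm, then the turn, a rotation vector about the tool's x, y, z in degrees, then the closure in counts, from 0 (fully open) to 255 (shut). In form: [x, y, z, ax, ay, az, fingers, x, y, z, ax, ay, az, fingers, ...]. A call has exactly 5 rows; each row is the pose to reach, as a shift and turn from the pose commanded when the call began, along the tool's axes at that moment; what a row does not reach only later rows make up. A row lasts 1/12 s, in which the tool goes at most 41.7 mm and 7.16 degrees, less where a joint would pass 70% of its speed; a pose out of reach is approached as far as the arm can. A call with a gripper value outside its range is refused whole. The fingers move at their own pace and stop on an object; FORCE is the grip in N (left out, the last holds). Time passes only in rows, so rows that repeat a pose let the fingers close, or fill a call up. It gives the time, the measured TCP pose, the force, the opening and the grip force at its end, in the units of the state.
- robot.get_obs(): the state, without advancing time (a new reading comes with each control period).
- robot.camera(name): name is "scene" or "side" or "wrist"; returns a dict with "pixels" (420x560x3 uint8, red, green, blue), "intrinsics" (3x3 intrinsics, pixels), "extrinsics" (4x4, takes a point from camera to world coordinates); the wrist camera has in their place "mount" (4x4, takes a point from camera to tool coordinates, whose origin is the TCP and whose axes are the flange's). Camera axes: x right, y down, z forward; pixel columns grow to the right and rows downward; lengths in m; the calibration is good to about 2 mm. The wrist camera is an equidistant fisheye: a pixel r from the principal point sees the ray r / f radians off the axis. A picture is of the moment at which its call begins: read the wrist's pose just before it. There is no depth.
- robot.hand_in(): hands the job in; it is judged then, once.
The state is a dict: "time": time; "q": joint angles; "joint_velocities": joint speeds; "joint_torque": joint torques, N m; "position": TCP position; "tool_rot": TCP orientation; "ft_force": force on the tool from outside, world axes, zero at the start; "moment": the same for the moment, N m; "grip_width": finger opening in m; "grip_force": force on a finger pad.
Only numpy, scipy, OpenCV 4.12 (cv2) and the standard library are available. Lean on these libraries where they do the work, as an engineer would, in place of code of your own. Each camera call takes 0.05 s, during which the arm holds its last target. There are 200 camera calls.

## Working session

There is one attempt and no reset: what is moved stays moved. The work goes in short steps, Python scripts to look and compute and a shell command to move; the robot and the scene stay as the last step left them, time stands still between calls to the robot, and variables do not carry over. Pictures are saved under pics/ and viewed, at most 10 in all, crops included, and the job is handed in when it is done.

```bash
mkdir -p pics; python3 - <<'E'
from rig import robot
import cv2,json,numpy as np
o=robot.get_obs();print(o,robot.nose_length)
for n in("scene","side"):
    c=robot.camera(n);cv2.imwrite(f"pics/{n}0.png",c["pixels"][:,:,::-1])
    np.savez(f"{n}0.npz",p=c["pixels"],K=c["intrinsics"],E=c["extrinsics"])
    print(n,c["intrinsics"],c["extrinsics"])
E
```

```text
{'time': 0.0, 'q': array([-1.78460380e-01,  5.28481129e-01,  1.43392474e+00, -3.58607793e-05,
        1.18139388e+00, -1.78529815e-01]), 'joint_velocities': array([-2.82879726e-05, -9.74916395e-04,  4.28553062e-04, -5.02298868e-04,
        3.87071931e-04,  6.52467035e-04]), 'joint_torque': array([-5.45745443e-04, -4.40045428e+01, -1.76593530e+01,  6.32597599e-02,
        5.83207863e-02, -1.53719384e-04]), 'position': array([6.24306394e-01, 1.69883123e-04, 2.46555255e-01]), 'tool_rot': array([ 7.07076975e-01,  7.07135725e-01, -6.43000184e-04, -8.97015476e-04]), 'ft_force': array([-0.42526956, -0.30327819,  0.10064931]), 'moment': array([-0.03952743,  0.08432313, -0.00949043]), 'grip_force': 0.0, 'grip_width': 0.08702645476840033} 0.025
scene [[446.78243239   0.         279.85030055]
 [  0.         446.78243239 209.07658926]
 [  0.           0.           1.        ]] [[-0.35090982  0.51302878 -0.78336694  1.33623968]
 [ 0.93630296  0.20483498 -0.28527074  0.33373129]
 [ 0.01410885 -0.83357309 -0.55222898  0.60231987]
 [ 0.          0.          0.          1.        ]]
side [[503.09838708   0.         278.97207111]
 [  0.         503.09838708 209.4431021 ]
 [  0.           0.           1.        ]] [[-0.94999875 -0.22634779  0.21510241  0.35920839]
 [-0.31213938  0.70702558 -0.63457374  0.7969897 ]
 [-0.00844854 -0.66998619 -0.74232548  0.94869745]
 [ 0.          0.          0.          1.        ]]
```

View pics/scene0.png

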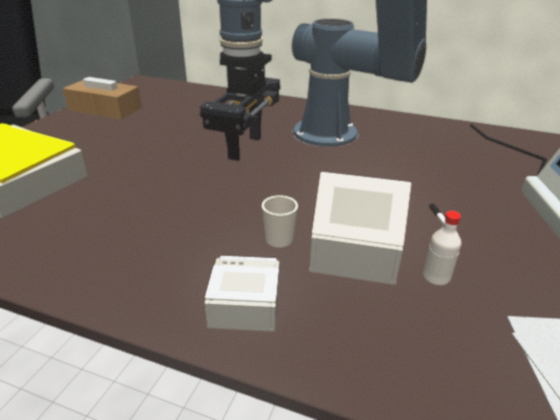

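View pics/side0.png

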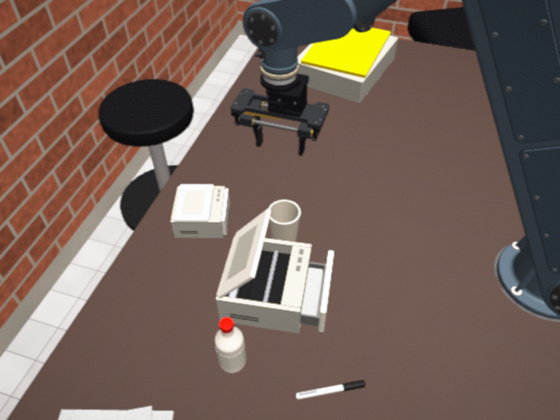

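Candidates: the large printer at scene (360,225) / side (270,280), open with its tray out, and the small one at scene (243,290) / side (200,210), closed. The large one fits (open, about 170 mm). I'll confirm it in an enlarged crop.

```bash
python3 - <<'E'
import cv2
a=cv2.imread("pics/side0.png")[195:345,205:365]
b=cv2.imread("pics/scene0.png")[160:290,300:420]
cv2.imwrite("pics/sidec.png",cv2.resize(a,None,fx=4,fy=4,interpolation=2)[:600])
cv2.imwrite("pics/scenec.png",cv2.resize(b,None,fx=4,fy=4,interpolation=2))
E
```

```text
(no output)
```

View pics/sidec.png

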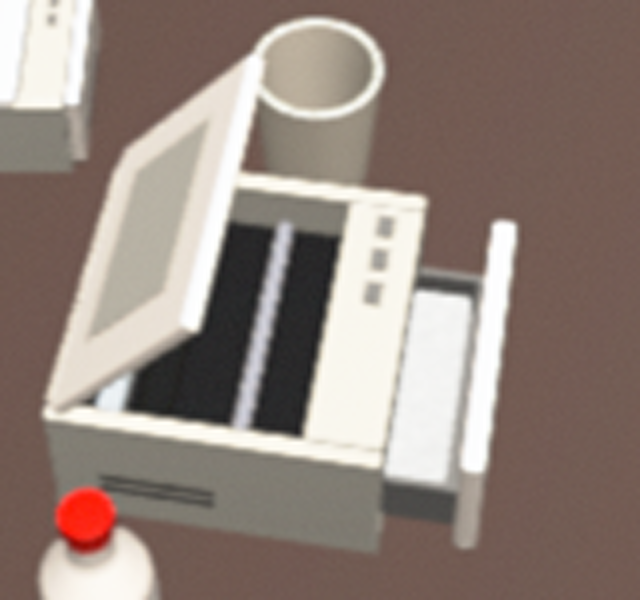

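View pics/scenec.png

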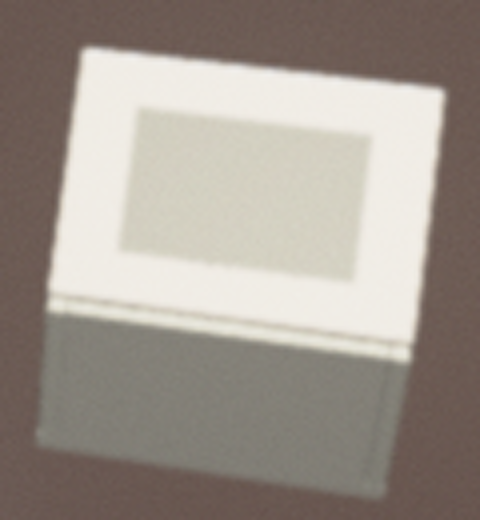

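Crop (side, 4x, offset 205,195): the printer has its cover half open and the tray out. The front top corners are at (426,200) and (382,462), the back one at (47,412), the tray panel's outer top edge runs (516,222)–(485,470), and the cover's free edge runs (250,55)–(187,328). In the scene crop (offset 300,160), the free edge runs (82,48)–(445,90). Next I measure sizes.

```bash
cat > h.py <<'E'
import numpy as np
D={n:np.load(f"{n}0.npz") for n in("scene","side")}
def ray(n,u,v):
    K,E=D[n]["K"],D[n]["E"];d=E[:3,:3]@np.linalg.inv(K)@[u,v,1];return E[:3,3],d/np.linalg.norm(d)
def plane(n,uv,z):
    o,d=ray(n,*uv);return o+d*(z-o[2])/d[2]
def tri(a,b):
    o,d=ray("side",*a);p,e=ray("scene",*b)
    s=np.linalg.lstsq(np.c_[d,-e],p-o,rcond=None)[0];A=o+s[0]*d;B=p+s[1]*e
    return (A+B)/2,np.linalg.norm(A-B)
E
cat > m.py <<'E'
from h import *
np.set_printoptions(precision=4,suppress=True)
S=lambda u,v:(205+u/4-.375,195+v/4-.375)
C=lambda u,v:(300+u/4-.375,160+v/4-.375)
fr=plane("side",S(426,200),.09);fl=plane("side",S(382,462),.09);bl=plane("side",S(47,412),.09)
print("fr,fl,bl",fr,fl,bl,np.linalg.norm(fr-fl),np.linalg.norm(fl-bl))
br2=plane("scene",C(47,310),.09);bl2=plane("scene",C(412,357),.09)
print("back scene",br2,bl2,np.linalg.norm(br2-bl2))
tr=plane("side",S(516,222),.088);tl=plane("side",S(485,470),.088);print("tray",tr,tl,np.linalg.norm(tr-tl))
for a,b in(((250,55),(82,48)),((187,328),(445,90))):print("edge",tri(S(*a),C(*b)))
yaw=[np.arctan2(*( (a-b)[:2]*[-1,1])) for a,b in((fl,fr),(bl2,br2),(tl,tr))];print(np.degrees(yaw))
import cv2
# bottle cap, cup, pen (by hand pixels)
print("cap",plane("side",(227,325),.15),"cup rim",plane("side",(284,212),.09),"pen",plane("side",(297,397),.006),plane("side",(366,384),.006))
E
python3 m.py
```

```text
fr,fl,bl [0.5099 0.1391 0.09  ] [0.4864 0.3012 0.09  ] [0.6528 0.3252 0.09  ] 0.16384627073825214 0.16815789095826134
back scene [0.6776 0.1586 0.09  ] [0.6499 0.3257 0.09  ] 0.1694294097253904
tray [0.4602 0.1372 0.088 ] [0.4378 0.2889 0.088 ] 0.15340769995125114
edge (array([0.6032, 0.1493, 0.1896]), np.float64(0.005068029908272508))
edge (array([0.5758, 0.3163, 0.1884]), np.float64(0.004019955612392671))
[8.2377 9.4197 8.41  ]
cap [0.5923 0.4045 0.15  ] cup rim [0.5946 0.0669 0.09  ] pen [0.451 0.434 0.006] [0.3324 0.369  0.006 ]
```

The big one measures 170 × 168 mm, so it is confirmed. The estimate is centre (0.582, 0.231), yaw about 8.6°, tray about 37 mm out, cover about 0.89 rad. I'll close the fingers and move to a point in front of the tray, turning the tool so its x lies along the printer's x.

```bash
cat > go.py <<'E'
import sys,numpy as np
from rig import robot
from scipy.spatial.transform import Rotation as R
# target in printer frame (mm along printer x,y from centre, world z), tool x along printer x tilted by pitch deg about its y
a=np.radians(8.6);X=np.array([np.cos(a),np.sin(a),0]);Y=np.array([-np.sin(a),np.cos(a),0]);c=np.array([.582,.231,0])
px,py,z=[float(v)/1000 for v in sys.argv[1:4]]
o=robot.get_obs();T=R.from_quat(o["tool_rot"])
G=R.from_matrix(np.c_[X,-Y,[0,0,-1]])
t=c+px*X+py*Y+[0,0,z];p=o["position"]
print("t",o["time"],"printer-frame tcp mm",np.round(1000*np.array([(p-c)@X,(p-c)@Y,p[2]]),1),"shift",np.round(1000*T.inv().apply(t-p),1),"turn",np.round((T.inv()*G).as_rotvec(degrees=True),1),"F",np.round(o["ft_force"],1),"w",o["grip_width"])
E
python3 -m crank '[20,-20,0,0,0,7,255, 40,-40,0,0,0,14,255, 60,-60,0,0,0,21,255, 80,-80,0,0,0,28,255, 100,-100,0,0,0,35,255]' 20; python3 go.py -169 2 247
```

```text
time: 0.52
position: [0.5236, 0.1007, 0.2471]
tool_rot: [0.889, 0.459, -0.0, -0.0]
ft_force: [-0.4, 0.5, -0.1]
grip_width: 0.0613
grip_force: 0.0
t 0.5167 printer-frame tcp mm [ -77.2 -120.1  247.1] shift [  24.1 -150.8    0.2] turn [-0.   0.1 46. ] F [-0.4  0.5 -0.1] w 0.061330109433770395
```

```bash
python3 -m crank '[5,-30,0,0,0,7,255, 10,-60,0,0,0,14,255, 14,-90,0,0,0,21,255, 19,-120,0,0,0,28,255, 24,-150,0,0,0,35,255]'; python3 go.py -169 2 68
```

```text
time: 0.93
position: [0.4144, 0.2064, 0.2473]
tool_rot: [0.985, 0.17, -0.0, -0.0]
ft_force: [0.3, -0.1, -0.7]
grip_width: 0.0283
grip_force: 0.0
t 0.9333 printer-frame tcp mm [-169.4    0.8  247.3] shift [  0.8  -1.1 179.3] turn [-0.  0. 11.] F [ 0.3 -0.1 -0.7] w 0.028308135897853713
```

```bash
python3 -m crank '[0,0,36,0,0,5.5,255, 0,0,72,0,0,11,255, 0,0,108,0,0,11,255, 0,0,144,0,0,11,255, 0,0,179,0,0,11,255]'; python3 go.py -110 2 68
```

```text
time: 1.35
position: [0.4157, 0.2059, 0.0671]
tool_rot: [0.997, 0.079, 0.0, -0.0]
ft_force: [0.4, 0.5, 0.0]
grip_width: 0.0018
grip_force: 0.0
t 1.35 printer-frame tcp mm [-168.2    0.    67.1] shift [58.2 -1.5 -0.8] turn [-0.  -0.   0.4] F [0.4 0.5 0. ] w 0.0017864822405680317
```

```bash
python3 -m crank '[7,0,0,0,0,0,255, 14,0,0,0,0,0,255, 21,0,0,0,0,0,255, 27,0,0,0,0,0,255, 33,0,0,0,0,0,255]'; python3 go.py -110 2 68;python3 -m crank '[4,0,0,0,0,0,255, 8,0,0,0,0,0,255, 12,0,0,0,0,0,255, 15,0,0,0,0,0,255, 18,0,0,0,0,0,255]'; python3 go.py -106 0 68
```

```text
time: 1.77
position: [0.4498, 0.2111, 0.0708]
tool_rot: [0.997, 0.078, 0.001, -0.0]
ft_force: [-2.0, -0.9, 0.0]
grip_width: 0.0007
grip_force: 1.0
t 1.7667 printer-frame tcp mm [-1.337e+02  1.000e-01  7.080e+01] shift [23.7 -1.7  2.9] turn [-0.  -0.2  0.4] F [-2.  -0.9  0. ] w 0.0007342625083033984
time: 2.18
position: [0.4666, 0.2138, 0.0689]
tool_rot: [0.997, 0.079, 0.0, -0.0]
ft_force: [-1.7, 0.1, 0.8]
grip_width: 0.0001
grip_force: 0.9
t 2.1833 printer-frame tcp mm [-116.6    0.2   68.9] shift [10.6  0.3  0.9] turn [-0.  -0.   0.4] F [-1.7  0.1  0.8] w 8.647016927714558e-05
```

```bash
python3 -m crank '[1.5,0,0,0,0,0,255, 3,0,0,0,0,0,255, 4.5,0,0,0,0,0,255, 6,0,0,0,0,0,255, 6,0,0,0,0,0,255]'; python3 go.py -106 0 68
```

```text
time: 2.6
position: [0.4725, 0.2147, 0.0684]
tool_rot: [0.997, 0.078, 0.0, -0.0]
ft_force: [-0.7, 0.4, 0.5]
grip_width: 0.0003
grip_force: 0.3
t 2.6 printer-frame tcp mm [-110.7    0.2   68.4] shift [4.7 0.3 0.4] turn [-0.  -0.   0.4] F [-0.7  0.4  0.5] w 0.00028844351371566234
```

```bash
python3 -m crank '[0.6,0,0,0,0,0,255, 1.2,0,0,0,0,0,255, 1.8,0,0,0,0,0,255, 2.4,0,0,0,0,0,255, 3,0,0,0,0,0,255]'; python3 go.py -106 0 68
```

```text
time: 3.02
position: [0.475, 0.2151, 0.0684]
tool_rot: [0.997, 0.078, -0.0, 0.0]
ft_force: [-1.5, -0.8, -0.6]
grip_width: 0.0002
grip_force: 0.8
t 3.0167 printer-frame tcp mm [-108.1    0.2   68.4] shift [2.1 0.2 0.4] turn [0.  0.  0.4] F [-1.5 -0.8 -0.6] w 0.00024283087286679336
```

Nearly there, and plenty of time is left. I'll keep creeping until the force rises.

```bash
python3 -m crank '[0.6,0,0,0,0,0,255, 1.2,0,0,0,0,0,255, 1.8,0,0,0,0,0,255, 2.2,0,0,0,0,0,255, 2.2,0,0,0,0,0,255]'; python3 go.py -106 0 68
```

```text
time: 3.43
position: [0.4755, 0.2151, 0.0684]
tool_rot: [0.997, 0.078, -0.002, 0.0]
ft_force: [-5.7, -2.7, 3.3]
grip_width: 0.0007
grip_force: 2.6
t 3.4333 printer-frame tcp mm [-107.7    0.2   68.4] shift [1.7 0.2 0.4] turn [0.  0.2 0.4] F [-5.7 -2.7  3.3] w 0.000668144886296397
```

The stop is felt: about 7 N and the TCP no longer advances. I'll back off, lift and go above the cover's edge.

```bash
python3 -m crank '[-10,0,0,0,0,0,255, -20,0,0,0,0,0,255, -20,0,-40,0,0,0,255, -20,0,-80,0,0,0,255, -20,0,-120,0,0,0,255]'; python3 -m crank '[0,0,-30,0,0,0,255, 0,0,-55,0,0,0,255, 0,0,-55,0,0,0,255, 0,0,-55,0,0,0,255, 0,0,-55,0,0,0,255]' ; python3 go.py 29 0 240; python3 - <<'E'
from rig import robot
import cv2
p=robot.camera("side")["pixels"][:,:,::-1];cv2.imwrite("pics/s1.png",cv2.resize(p[195:345,205:365],None,fx=4,fy=4))
E
```

```text
time: 3.85
position: [0.4567, 0.2122, 0.1889]
tool_rot: [0.997, 0.078, -0.001, 0.0]
ft_force: [1.4, 0.4, -0.0]
grip_width: 0.0006
grip_force: 0.0
time: 4.27
position: [0.4568, 0.2122, 0.243]
tool_rot: [0.997, 0.079, -0.0, 0.0]
ft_force: [-0.4, -0.1, 0.2]
grip_width: 0.0008
grip_force: 0.0
t 4.2667 printer-frame tcp mm [-1.266e+02  2.000e-01  2.430e+02] shift [155.6   1.3   2.9] turn [0.  0.  0.4] F [-0.4 -0.1  0.2] w 0.0007954992831907324
```

View pics/s1.png

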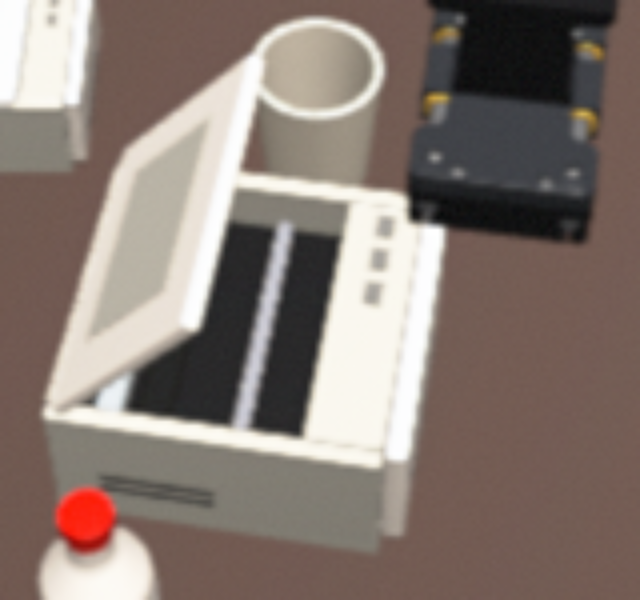

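The tray panel lies flush against the printer (edge at about (440,225)–(408,465)), and the body's corners at (47,412) and (382,462) have not moved. Next: over the cover.

```bash
python3 -m crank '[35,0,0,0,0,0,255, 75,0,0,0,0,0,255, 115,0,0,0,0,0,255, 150,0,0,0,0,0,255, 156,1,0,0,0,0,255]'; python3 -m crank '[0,0,9,0,0,0,255, 0,0,18,0,0,0,255, 0,0,24,0,0,0,255, 0,0,30,0,0,0,255, 0,0,36,0,0,0,255]' ; python3 go.py 29 0 199
```

```text
time: 4.73
position: [0.6172, 0.2359, 0.241]
tool_rot: [0.997, 0.078, 0.002, -0.0]
ft_force: [0.9, 0.6, -0.3]
grip_width: 0.0006
grip_force: 0.0
time: 5.15
position: [0.6101, 0.2357, 0.2065]
tool_rot: [0.997, 0.079, -0.001, 0.0]
ft_force: [0.4, 1.1, -0.3]
grip_width: 0.0004
grip_force: 0.0
t 5.15 printer-frame tcp mm [ 28.5   0.4 206.5] shift [0.5 0.4 7.5] turn [0.  0.1 0.4] F [ 0.4  1.1 -0.3] w 0.0003534164250527613
```

```bash
python3 -m crank '[0,0,4,0,0,0,255, 0,0,8,0,0,0,255, -4,0,11,0,0,0,255, -7,0,14,0,0,0,255, -11,0,17,0,0,0,255]'; python3 go.py 14.5 0 187
```

```text
time: 5.57
position: [0.601, 0.2342, 0.1909]
tool_rot: [0.997, 0.078, 0.001, -0.0]
ft_force: [0.7, 0.5, 1.0]
grip_width: 0.0005
grip_force: 0.8
t 5.5667 printer-frame tcp mm [ 19.3   0.3 190.9] shift [-4.8  0.3  3.9] turn [-0.  -0.1  0.4] F [0.7 0.5 1. ] w 0.0005448230457409622
```

```bash
python3 -m crank '[-3,0,3,0,0,0,255, -6,0,7,0,0,0,255, -9,0,10,0,0,0,255, -13,0,14,0,0,0,255, -16,0,18,0,0,0,255]'; python3 go.py 1.5 0 172
```

```text
time: 5.98
position: [0.5849, 0.2316, 0.1722]
tool_rot: [0.997, 0.078, 0.0, -0.0]
ft_force: [1.1, 0.7, 0.8]
grip_width: 0.0002
grip_force: 0.7
t 5.9833 printer-frame tcp mm [2.900e+00 1.000e-01 1.722e+02] shift [-1.4  0.1  0.2] turn [-0.  -0.   0.4] F [1.1 0.7 0.8] w 0.00016519692514222037
```

```bash
python3 -m crank '[-2,0,3,0,0,0,255, -5,0,7,0,0,0,255, -7,0,11,0,0,0,255, -9,0,14,0,0,0,255, -11,0,18,0,0,0,255]'; python3 go.py -13 0 140;python3 -m crank '[-1,0,3,0,0,0,255, -2,0,6,0,0,0,255, -3,0,9,0,0,0,255, -4,0,12,0,0,0,255, -5,0,14,0,0,0,255]'; python3 go.py -15.5 0 125
```

```text
time: 6.4
position: [0.5742, 0.2296, 0.1543]
tool_rot: [0.997, 0.078, 0.0, 0.0]
ft_force: [1.3, 0.4, 0.2]
grip_width: 0.0002
grip_force: 0.6
t 6.4 printer-frame tcp mm [ -7.9  -0.2 154.3] shift [-5.1 -0.2 14.3] turn [ 0.  -0.   0.4] F [1.3 0.4 0.2] w 0.0002362347172588483
time: 6.82
position: [0.5692, 0.229, 0.1401]
tool_rot: [0.997, 0.078, -0.0, 0.0]
ft_force: [1.1, 0.4, 0.4]
grip_width: 0.0006
grip_force: 0.5
t 6.8167 printer-frame tcp mm [-1.290e+01 -1.000e-01  1.401e+02] shift [-2.6 -0.1 15.1] turn [0.  0.  0.4] F [1.1 0.4 0.4] w 0.0006259904806068612
```

```bash
python3 -m crank '[-1,0,3,0,0,0,255, -1,0,6,0,0,0,255, -2,0,9,0,0,0,255, -2,0,11,0,0,0,255, -2,0,13,0,0,0,255]'; python3 go.py -15.5 0 125;python3 -m crank '[0,0,0.7,0,0,0,255, 0,0,1.4,0,0,0,255, 0,0,2,0,0,0,255, 0,0,2.5,0,0,0,255, 0,0,3,0,0,0,255]'; python3 go.py -15.5 0 125
```

```text
time: 7.23
position: [0.5668, 0.2286, 0.1272]
tool_rot: [0.997, 0.078, -0.001, 0.0]
ft_force: [-0.5, -0.3, 1.7]
grip_width: 0.0004
grip_force: 0.6
t 7.2333 printer-frame tcp mm [-1.540e+01 -1.000e-01  1.272e+02] shift [-0.1 -0.1  2.2] turn [0.  0.1 0.4] F [-0.5 -0.3  1.7] w 0.00044956573247569216
time: 7.65
position: [0.5669, 0.2287, 0.1253]
tool_rot: [0.997, 0.079, -0.0, 0.0]
ft_force: [-3.7, -1.4, 8.9]
grip_width: 0.0004
grip_force: 4.6
t 7.65 printer-frame tcp mm [-1.530e+01 -1.000e-01  1.253e+02] shift [-0.2 -0.1  0.3] turn [0.  0.1 0.4] F [-3.7 -1.4  8.9] w 0.0003752942108340237
```

The stop is at z = 125.3 mm with 9 N, which matches the closed height. I'll hold briefly, lift, and check.

```bash
python3 -m crank '[0,0,0.5,0,0,0,255, 0,0,0.5,0,0,0,255, 0,0,0.5,0,0,0,255, 0,0,0,0,0,0,255, 0,0,-4,0,0,0,255]'; python3 -m crank '[0,0,-20,0,0,0,255, 0,0,-50,0,0,0,255, -30,0,-80,0,0,0,255, -60,0,-110,0,0,0,255, -100,0,-120,0,0,0,255]' ; python3 -m crank '[-40,0,0,0,0,0,255, -60,0,0,0,0,0,255, -60,0,0,0,0,0,255, -60,0,0,0,0,0,255, -60,0,0,0,0,0,255]';python3 - <<'E'
from rig import robot
import cv2
p=robot.camera("side")["pixels"][:,:,::-1];q=robot.camera("scene")["pixels"][:,:,::-1]
cv2.imwrite("pics/s2.png",cv2.hconcat([cv2.resize(p[210:360,205:335],None,fx=3,fy=3),cv2.resize(q[150:300,290:420],None,fx=3,fy=3)]))
E
```

```text
time: 8.07
position: [0.567, 0.2287, 0.1284]
tool_rot: [0.997, 0.078, -0.0, 0.0]
ft_force: [-0.2, 0.1, 0.2]
grip_width: 0.0
grip_force: 0.0
time: 8.48
position: [0.4733, 0.2138, 0.2522]
tool_rot: [0.997, 0.078, 0.006, -0.001]
ft_force: [0.3, 1.0, 0.7]
grip_width: 0.0003
grip_force: 0.0
time: 8.9
position: [0.4119, 0.2041, 0.2488]
tool_rot: [0.997, 0.078, 0.002, -0.0]
ft_force: [-0.3, -0.7, -0.5]
grip_width: 0.0008
grip_force: 0.0
```

View pics/s2.png

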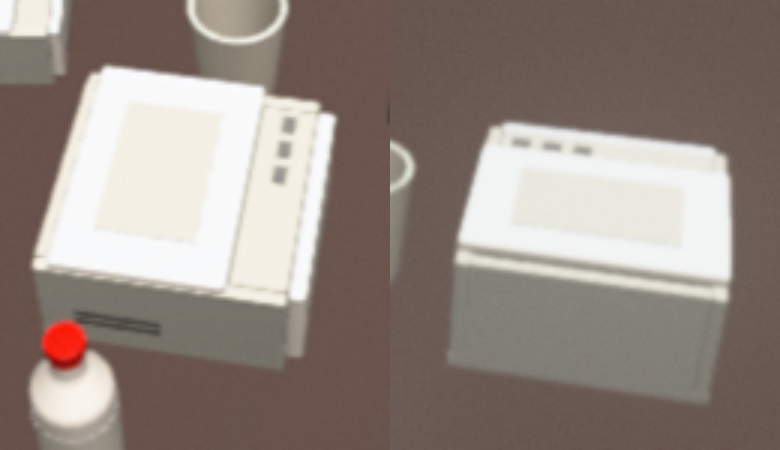

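The cover lies flat (left free edge (265,88)–(225,290), right view level), the tray is flush at (335,115)–(300,295), and the printer, bottle and cup stand where they were. I'm handing in.

```bash
python3 -c "
from rig import robot
print(robot.hand_in())"
```

```text
the job is handed in; nothing more can be done
None
```

I pushed the paper tray home, then closed the cover gently, and handed the job in at about 9 s; the final pictures show both closed and the printer, bottle and cup unmoved (the pen was not in those crops), but the hand-in returned no verdict.

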